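Sort the brass bell out of the packed crate onto the hook rail

ROBOT

A 6-joint arm with a two-finger parallel gripper is mounted at the origin on the work surface. World frame = base frame: x ahead of the robot, y to its left, z up, the work surface at z = 0. Lengths are in m, angles in rad, forces in N, time in s.
With the tool pointing down it reaches from about 0.35 to 0.775 m from the base axis. Payload 7.3 kg.
Tool frame: the origin (TCP) lies on the centre line of the jaws, within the pads' length; the fingertips stand 11 mm ahead of it and the grasp point (between the pads) lies 8 mm behind it; z points along the fingers, y is the direction in which the jaws open and shut (so a half turn about z gives the same grasp; the last joint's range is limited). The gripper opens to 92 mm and grips with 3 to 60 N. Pads are 19 mm wide; open, the fingers measure 130 mm over their backs; the gripper's body (75 mm by 190 mm) begins 47 mm behind the grasp point.
Start: joints at [-1.261, 0.342, 1.524, -0, 1.275, -0.146], TCP at [0.231, -0.471, 0.238] pointing down, gripper open.
Joint ranges: [-2.53, 2.53], [-0.77, 2.02], [0.04, 2.7], [-1, 4.14], [0.28, 2.66], [-3.11, 3.11]. Speed limits (rad/s): [2.57, 2.57, 3.14, 3.14, 3.14, 3.14].

INTERFACE

Orientations are given as [roll, pitch, yaw] about the fixed x, y, z axes, in that order (R = Rz(yaw) Ry(pitch) Rx(roll)).
In Python, from cell import robot gives the robot as it stands.
- The arm moves only by the tool jog_arm, never from a script. Its argument "deltas" is one flat list of numbers, 6 for each row, row after row: the shift along the world's x, y, z in units of 0.1 m (1.0 is 0.1 m), then the turn, a rotation vector about the world's x, y, z in units of 90 degrees (1.0 is 90 degrees). A call has 1 to 5 rows; each row is the pose to reach, as a shift and turn from the pose commanded when the call began; what a row does not reach only later rows make up. A row lasts 1/12 s, in which the tool goes at most 41.7 mm and 7.16 degrees, less where a joint would pass 70% of its speed; a pose out of reach is approached as far as the arm can. A call with a number of a shift or a turn outside -1 to 1 is refused whole. A call with a gripper value outside its range is refused whole. "claw" is the opening, from 0 (shut) to 1 (fully open), set as the call begins (left out, the last holds). The fingers move at their own pace and stop on an object; "newtons" is the grip in N (left out, the last holds). Time passes only in rows, so rows that repeat a pose let the fingers close. It gives the time, the measured TCP pose, the force and the opening at its end, in the units of the state.
- robot.observe(): the state, without advancing time (a new reading comes with each control period).
- robot.read_camera(name): name is "scene" or "top" or "wrist"; returns the picture (384x512x3 uint8, red, green, blue); there is no depth.
- robot.camera_params(name): a dict with "fx", "fy", "cx", "cy" (pixels), "R" (3x3) and "t" (3): a world point X has camera coordinates R X + t. Camera axes: x right, y down, z forward; pixel columns grow to the right and rows downward; lengths in m; the calibration is good to about 2 mm. A picture is of the moment at which its call begins: read the wrist's pose just before it. camera_params takes no time and is no camera call; for the wrist camera it gives the pose at the moment of the call.
- robot.hand_in(): hands the job in, once; it reports no verdict.
The state is a dict: "time": time; "qpos": joint angles; "qvel": joint speeds; "joint_efforts": joint torques, N m; "tool_pos": TCP position; "tool_rot": TCP orientation; "contact_force": force on the tool from outside, world axes, zero at the start; "torque": the same for the moment, N m; "opening": finger opening in m.
Only numpy, scipy, OpenCV 4.12 (cv2) and the standard library are available. Lean on these libraries where they do the work, as an engineer would, in place of code of your own. Each camera call takes 0.05 s, during which the arm holds its last target. There are 200 camera calls.

TASK

A brass cow bell has been packed by mistake in the middle of the crate of black iron bells. Draw it straight up out of the crate by its strap loop, without lifting or tipping the black bells packed against it, and hang it by that loop on the empty hook of the rail beside the other brass bells. Leave it hanging freely and still, with all the other bells where they were.

Things in the scene. Friction and masses are not known exactly. Their poses are not given: they have to be found in the camera images.
- brass_bell_centre (a point): the one brass cow bell in the crate, in its middle place, 136 mm tall with its loop, mouth down, 0.3 to 0.6 kg. Point: on the bell's axis half-way up, 68 mm above the rim of the mouth; z up the axis, x through the opening of the strap loop, y across the loop. In the crate its axes are parallel to the crate's
- brass_bell: the same bell; origin at the centre of its mouth (rim plane), axes as above. Rim 64 (x) x 84 mm (y) with a 5 mm lip; the body tapers to 43 x 61 mm at 82 mm and ends in a flat top 29 x 49 mm at 95 mm above the rim. The loop stands on that top
- brass_bell_strap (a point): on the brass bell: centre of the underside of its loop's top bar, 132 mm above the rim, 64 mm above the bell's centre. Loop: rigid flat strap 18 mm wide (along x), 4 mm thick; 46 mm wide outside (y), 38 inside; the opening is 37 mm high. Its two sides are straight and upright from 95 to about 126 mm above the rim, then bent 45 degrees to the top bar (136 mm)
- hook_free_seat (a point): the empty hook: a level 8 x 8 mm square-bar arm running out from the rail along this point's -x, with an upturned tip. Point: middle of the arm's upper face, where a strap rests, 190 mm above the table; x back to the rail, y along the rail. Tip: 36 to 48 mm out, rising 15 mm above the arm's upper face. The rail side begins 37 mm behind and rises 9 mm above it
- hook_free: the same empty hook, fixed; origin on the table below the rail bar, axes as for its seat point. Three hooks hang about 115 mm apart on the rail; the other two carry brass bells
- rail: green steel stand bolted to the table with a flat bar (350 mm long, top 195 mm high) that carries the three hooks; origin on the table under the middle of the bar, y along the bar, hooks towards -x, a post at each end. Nothing stands below the hooks
- crate: slatted wooden crate, fixed, outside 215 (x) x 288 mm (y), rim 95 mm high, floor 10 mm thick, open above. Nine bells of one shape stand in it packed 3 x 3, rim to rim, 64.5 mm (x) and 84.5 mm (y) apart; their loops reach 146 mm above the table. Origin at the centre of its underside
- black1_centre (a point): black iron bell of the same shape, loose, in the crate at low x, low y of the crate; point half-way up its axis
- black2_centre (a point): black iron bell of the same shape, loose, in the crate at low x, middle y of the crate; point half-way up its axis
- black3_centre (a point): black iron bell of the same shape, loose, in the crate at low x, high y of the crate; point half-way up its axis
- black4_centre (a point): black iron bell of the same shape, loose, in the crate at middle x, low y of the crate; point half-way up its axis
- black5_centre (a point): black iron bell of the same shape, loose, in the crate at middle x, high y of the crate; point half-way up its axis
- black6_centre (a point): black iron bell of the same shape, loose, in the crate at high x, low y of the crate; point half-way up its axis
- black7_centre (a point): black iron bell of the same shape, loose, in the crate at high x, middle y of the crate; point half-way up its axis
- black8_centre (a point): black iron bell of the same shape, loose, in the crate at high x, high y of the crate; point half-way up its axis
- hung_a_centre (a point): brass bell of the same shape, loose, hanging by its loop on one of the other hooks; point half-way up its axis
- hung_b_centre (a point): brass bell of the same shape, loose, hanging by its loop on one of the other hooks; point half-way up its axis
Not all that is in view belongs to the job. Leave any white look-alike of the part that bears black8_centre alone.

How it is judged:
On the way:
1. the brass bell is drawn out upright: its mouth above the crate's rim, still over the crate (z of brass_bell in the frame of crate above 0.1 m and horizontal distance between brass_bell and crate below 0.08 m and angle between brass_bell_centre's own z axis and vertical below 0.35 rad), for 0.05 s.
At the end, for the whole second after the job is handed in: The brass bell bears on the empty hook by its strap: underside within 6 mm of the arm in height, 30 mm along, 15 mm across the seat point; upright within 0.2 rad, under 0.06 m/s. Black bells within 20 mm of their start and upright within 0.15 rad; hung bells within 30 mm of theirs (x of brass_bell_strap in the frame of hook_free_seat between -0.03 and 0.03 m and y of brass_bell_strap in the frame of hook_free_seat between -0.015 and 0.015 m and z of brass_bell_strap in the frame of hook_free_seat between -0.006 and 0.006 m and angle between brass_bell_centre's own z axis and vertical below 0.2 rad and contact force between brass_bell and hook_free above 1.5 N and linear speed of brass_bell below 0.06 m/s and distance of each of black1_centre, black2_centre, black3_centre, black4_centre, black5_centre, black6_centre, black7_centre, black8_centre from where it was at the start of the episode below 0.02 m and angle between each of black1_centre, black2_centre, black3_centre, black4_centre, black5_centre, black6_centre, black7_centre, black8_centre's own z axis and vertical below 0.15 rad and distance of each of hung_a_centre, hung_b_centre from where it was at the start of the episode below 0.03 m); the robot touches nothing.
It fails at once if a black bell is lifted more than 40 mm or tipped more than 0.35 rad (height (world z) of any of black1_centre, black2_centre, black3_centre, black4_centre, black5_centre, black6_centre, black7_centre, black8_centre above 0.118 m or angle between any of black1_centre, black2_centre, black3_centre, black4_centre, black5_centre, black6_centre, black7_centre, black8_centre's own z axis and vertical above 0.35 rad).
It fails at once if a hung bell is knocked off its hook (height (world z) of any of hung_a_centre, hung_b_centre below 0.09 m).
It also fails if it takes over 61 s, if anything falls off the work surface, if the arm or the gripper's body presses on something with over 40 N, if the wrist force passes 120 N, or if a joint passes its speed limit or range.

## Working session

There is one attempt and no reset: what is moved stays moved. The work goes in short steps, Python scripts to look and compute and a tool call to move; the robot and the scene stay as the last step left them, time stands still between calls to the robot, and variables do not carry over. Pictures are saved under pics/ and viewed, about 8 in all and at most 12, crops included, and the job is handed in when it is done.

Besides the shell and the picture viewer there is one more tool, called after "Emit:" as name(argument=value, ...) on one line, values as JSON. jog_arm: Moves the arm, as the interface text tells. Its arguments: {"type":"object","properties":{"deltas":{"type":"array","items":{"type":"number"}},"claw":{"type":"number"},"newtons":{"type":"number"}},"required":["deltas"]}

```bash
ls; mkdir -p pics
python3 - <<'E'
from cell import robot
import cv2, numpy as np
print(robot.observe())
for n in ("scene","top"):
    im=robot.read_camera(n); cv2.imwrite(f"pics/{n}0.png",im[:,:,::-1]); p=robot.camera_params(n)
    print(n,p)
a=cv2.imread("pics/scene0.png");b=cv2.imread("pics/top0.png")
cv2.imwrite("pics/both0.png",np.vstack([a,b])[:, :])
E
```

```text
pics
{'time': 0.0, 'qpos': array([-1.26102579e+00,  3.42702557e-01,  1.52502617e+00, -1.42127315e-05,
        1.27539755e+00, -1.46027310e-01]), 'qvel': array([-2.47726635e-05,  3.33358830e-04, -1.35796913e-03,  7.37299808e-04,
        1.08192315e-03, -7.28673102e-04]), 'joint_efforts': array([-7.00227656e-05, -4.31240273e+01, -2.44217902e+01,  7.16973888e-02,
        5.60603582e-02, -1.47910087e-04]), 'tool_pos': array([ 0.23097536, -0.47102047,  0.23705223]), 'tool_rot': array([-3.14007338e+00, -2.09709000e-04,  4.55801840e-01]), 'contact_force': array([ 0.2435099 , -0.60855739, -0.63339181]), 'torque': array([ 0.01985518, -0.03850862,  0.0152358 ]), 'opening': 0.09225646503962821}
scene {'fx': 358.83996634689794, 'fy': 358.83996634689794, 'cx': 257.787690334402, 'cy': 189.05686652774472, 'R': array([[ 0.22515521,  0.97431291,  0.00441502],
       [ 0.80351161, -0.18311781, -0.56642472],
       [-0.55106644,  0.131081  , -0.82410166]]), 't': array([-0.0427674 , -0.35005388,  1.6462589 ])}
top {'fx': 385.3614595956542, 'fy': 385.3614595956542, 'cx': 263.16553658638367, 'cy': 193.3256741639029, 'R': array([[-0.02400116, -0.99964294, -0.01174469],
       [-0.99129378,  0.02531879, -0.12921149],
       [ 0.12946272,  0.00854121, -0.9915475 ]]), 't': array([-0.05619489,  0.5501716 ,  1.0632478 ])}
```

View pics/scene0.png

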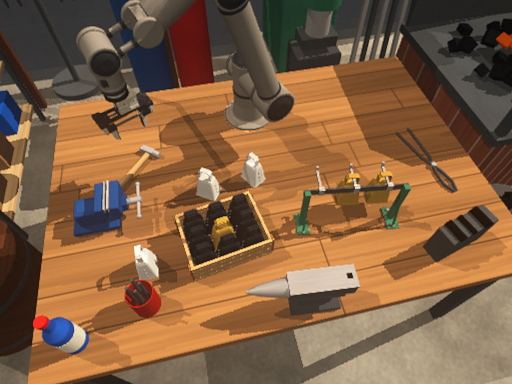

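View pics/top0.png

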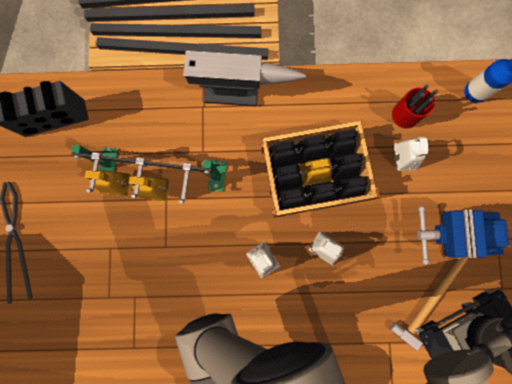

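Scene: the brass bell in the middle of the crate at (222,232) in the scene view and (317,170) in the top view. The free hook is at scene (319,180) and top (186,180). The two other brass objects, top (107,182) and (150,187), already hang on the rail. The white look-alikes stand outside the crate. Next: rough localisation and an enlarged crop to confirm.

```bash
cat > h.py <<'E'
from cell import robot
import cv2, numpy as np
def ray(p,u,v):
    d=p["R"].T@np.array([(u-p["cx"])/p["fx"],(v-p["cy"])/p["fy"],1.]); return -p["R"].T@p["t"],d/np.linalg.norm(d)
def onz(p,u,v,z):
    c,d=ray(p,u,v); return c+d*(z-c[2])/d[2]
def tri(obs):
    A=np.zeros((3,3));b=np.zeros(3);L=[]
    for p,u,v in obs:
        c,d=ray(p,u,v);M=np.eye(3)-np.outer(d,d);A+=M;b+=M@c;L.append((c,M))
    X=np.linalg.solve(A,b); return X,[1e3*np.linalg.norm(M@(X-c)) for c,M in L]
def proj(p,X):
    x=p["R"]@np.asarray(X)+p["t"]; return p["fx"]*x[0]/x[2]+p["cx"],p["fy"]*x[1]/x[2]+p["cy"]
def brass(im):
    h=cv2.cvtColor(im,cv2.COLOR_BGR2HSV); return cv2.inRange(h,(18,170,90),(32,255,255))
E
python3 - <<'E'
from h import *
S=cv2.imread("pics/scene0.png");T=cv2.imread("pics/top0.png")
ps=robot.camera_params("scene");pt=robot.camera_params("top")
for im in (S,T):
    n,l,s,c=cv2.connectedComponentsWithStats(brass(im)); print([(list(s[i]),c[i].round(1)) for i in range(1,n) if s[i][4]>60])
print("crate corners top z=.095",[onz(pt,u,v,.095).round(3) for u,v in ((263,140),(362,123),(377,196),(275,214))])
print("bell",onz(pt,317,160,.146).round(3), "hook tri",tri([(pt,184,198),(ps,319,168)]))
def crop(im,x0,y0,w,h,k): return cv2.resize(im[y0:y0+h,x0:x0+w],None,fx=k,fy=k,interpolation=cv2.INTER_CUBIC)
a=np.hstack([crop(S,170,180,100,75,4),crop(S,290,155,100,75,4)]);b=np.hstack([crop(T,265,125,100,75,4),crop(T,135,140,100,75,4)])
cv2.imwrite("pics/crop0.png",np.vstack([a,b]))
E
```

```text
[([np.int32(375), np.int32(171), np.int32(18), np.int32(14), np.int32(87)], array([383.5, 176.4])), ([np.int32(344), np.int32(173), np.int32(16), np.int32(14), np.int32(92)], array([351. , 178.1])), ([np.int32(212), np.int32(216), np.int32(22), np.int32(20), np.int32(259)], array([222. , 225.9]))]
[([np.int32(305), np.int32(158), np.int32(26), np.int32(27), np.int32(423)], array([318. , 168.9])), ([np.int32(85), np.int32(170), np.int32(40), np.int32(25), np.int32(479)], array([104.7, 181.3])), ([np.int32(128), np.int32(176), np.int32(39), np.int32(25), np.int32(495)], array([147.4, 187. ]))]
crate corners top z=.095 [array([ 0.688, -0.073,  0.095]), array([ 0.729, -0.347,  0.095]), array([ 0.526, -0.375,  0.095]), array([ 0.484, -0.101,  0.095])]
bell [ 0.618 -0.212  0.146] hook tri (array([0.52163803, 0.12671246, 0.20418404]), [np.float64(6.8529285083671665), np.float64(6.852928508367182)])
```

View pics/crop0.png

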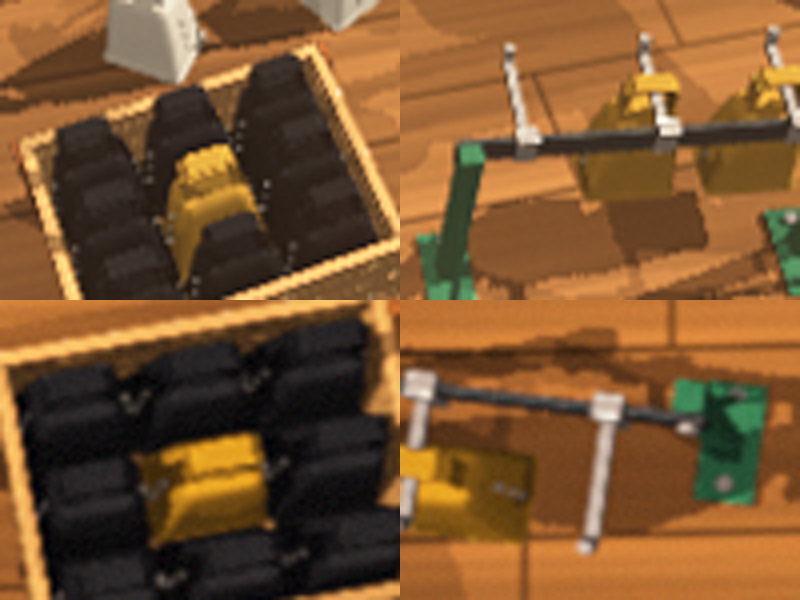

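The crop confirms it. The brass bell is the centre one of 3x3 in the crate (crop (200,480) and (215,190)). The free hook has no bell and sits next to the right-hand post in the top view: tip at (181.8,201.8), base at (187,166). I'll bring the wrist camera over the crate.

Emit:
jog_arm(deltas=[0.3,0.2,0.2,0,0,-0.02,0.6,0.5,0.4,0,0,-0.04,1,0.8,0.5,0,0,-0.065,1,0.8,0.5,0,0,-0.065])

```text
time: 0.43
tool_pos: [0.3342, -0.3889, 0.2894]
tool_rot: [3.14, -0.002, 0.354]
contact_force: [0.6, 0.2, -0.3]
opening: 0.0918
```

Emit:
jog_arm(deltas=[0.3,0.2,0.1,0,0,-0.02,0.6,0.5,0.2,0,0,-0.04,1,0.8,0.4,0,0,-0.065,1,0.8,0.4,0,0,-0.065])

```text
time: 0.77
tool_pos: [0.4344, -0.3084, 0.3294]
tool_rot: [3.141, -0.003, 0.253]
contact_force: [0.8, 0.7, 0.6]
opening: 0.0919
```

Emit:
jog_arm(deltas=[0.3,0.2,0.1,0,0,-0.02,0.6,0.5,0.2,0,0,-0.04,1,0.8,0.3,0,0,-0.065,1,0.8,0.3,0,0,-0.065], claw=0.65)

```text
time: 1.1
tool_pos: [0.5344, -0.2282, 0.3583]
tool_rot: [-3.141, -0.002, 0.152]
contact_force: [-0.2, -0.0, -0.4]
opening: 0.0695
```

Run:
```python
from h import *
import pickle
s=robot.observe();print(s["tool_pos"],s["tool_rot"],s["opening"],s["time"])
p=robot.camera_params("wrist");im=robot.read_camera("wrist")[:,:,::-1];cv2.imwrite("pics/w1.png",im);pickle.dump(p,open("w1.pkl","wb"))
print("cam",-p["R"].T@p["t"],p["R"].round(3)[2],p["fx"], proj(p,[.618,-.212,.146]),proj(p,[.56,.12,.19]))
```

```text
[ 0.53437624 -0.22817022  0.35829783] [-3.14126088e+00 -2.33858901e-03  1.51971808e-01] 0.06950539156334441 1.1
cam [ 0.61784461 -0.21601726  0.5049571 ] [-0.303 -0.044 -0.952] 317.99184266844924 (np.float64(250.97361219160274), np.float64(85.55929530361576)) (np.float64(-103.63336707657726), np.float64(93.6532397352798))
```

View pics/w1.png

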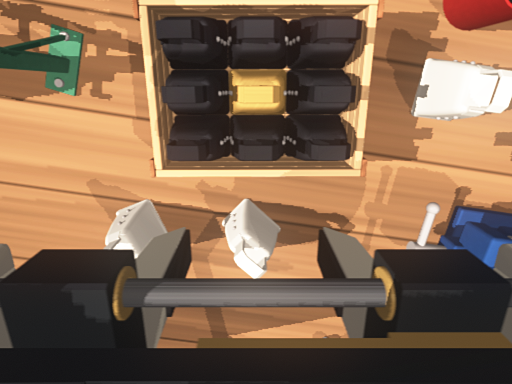

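The wrist view shows the brass bell at (257,90) in the middle of the nine, with the crate square to the image and the crate corners near (140,5), (378,5), (363,172) and (155,172). I'll take a second, closer wrist view for parallax.

Emit:
jog_arm(deltas=[0.3,0.05,-0.3,0,0,0,0.5,0.1,-0.7,0,0,0,0.5,0.1,-0.7,0,0,0,0.5,0.1,-0.7,0,0,0])

```text
time: 1.48
tool_pos: [0.5798, -0.2214, 0.2841]
tool_rot: [-3.138, 0.007, 0.15]
contact_force: [0.6, -1.1, 0.3]
opening: 0.06
```

Run:
```python
from h import *
import pickle
s=robot.observe();print(s["tool_pos"],s["tool_rot"],s["opening"],s["time"])
p=robot.camera_params("wrist");im=robot.read_camera("wrist")[:,:,::-1].copy();cv2.imwrite("pics/w2.png",im);pickle.dump(p,open("w2.pkl","wb"))
print("cam",-p["R"].T@p["t"], proj(p,[.613,-.215,.146]))
a=cv2.imread("pics/w1.png")
def crop(im,c,w,h,k):
    x0,y0=c[0]-w//2,c[1]-h//2; print(x0,y0); return cv2.resize(im[y0:y0+h,x0:x0+w],None,fx=k,fy=k,interpolation=cv2.INTER_CUBIC)
q=np.array(proj(p,[.613,-.215,.146])).astype(int)
cv2.imwrite("pics/c12.png",np.hstack([crop(a,(257,92),80,100,5),crop(im,q,80,100,5)]))
```

```text
[ 0.57978225 -0.22143184  0.28406521] [-3.13752165  0.0066443   0.1504744 ] 0.05996623105397504 1.4833
cam [ 0.66463729 -0.20975978  0.42996849] (np.float64(252.99684860896195), np.float64(143.89339881715108))
217 42
212 93
```

View pics/c12.png

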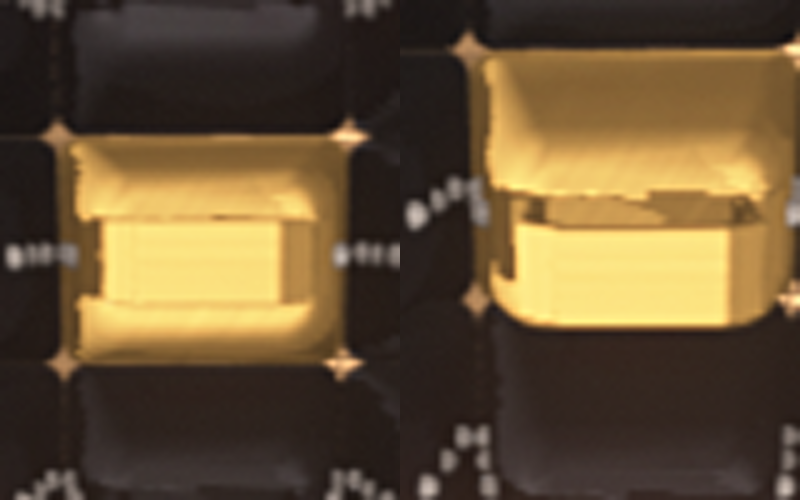

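Both crops show the loop's top bar: in w1 at crop x 103–312 and y 218–302, in w2 at crop x 517–766 and y 228–325. The four floor gaps at the bell's corners are also visible.

Run:
```python
from h import *
import pickle
p1,p2=[pickle.load(open(f"w{i}.pkl","rb")) for i in (1,2)]
pt=robot.camera_params("top")
f=lambda o,x,y:(o[0]+x/5-.4,o[1]+y/5-.4)
a=f((217,42),207.5,260);b=f((212,93),241.5,276.5)
print("bar",tri([(p1,*a),(p2,*b)]), onz(p1,*a,.146),onz(p2,*b,.146))
# bar's front/back edge midpoints
for ya,yb in((218,228),(302,325)): print("edge",tri([(p1,*f((217,42),192,ya)),(p2,*f((212,93),222,yb))]))
D=np.array([onz(p1,*f((217,42),x,y),.012) for x,y in((58,137),(348,133),(342,365),(63,365))]);print("gaps",D.round(4),"centre",D.mean(0))
v=(D[0]-D[1])+(D[3]-D[2]);w=(D[0]-D[3])+(D[1]-D[2]);print("size",np.linalg.norm(v)/2,np.linalg.norm(w)/2,"yaw",np.arctan2(-v[0],v[1]),np.arctan2(w[1],w[0]))
```

```text
bar (array([ 0.61111991, -0.22114768,  0.1504219 ]), [np.float64(0.3691986489782991), np.float64(0.36919864897836163)]) [ 0.61097484 -0.22084289  0.146     ] [ 0.61033412 -0.22169792  0.146     ]
edge (array([ 0.61904373, -0.2165089 ,  0.14980234]), [np.float64(0.2950750277529977), np.float64(0.2950750277529619)])
edge (array([ 0.60206276, -0.21910407,  0.15104566]), [np.float64(0.29089955337264456), np.float64(0.2908995533726485)])
gaps [[ 0.6357 -0.1744  0.012 ]
 [ 0.6495 -0.2575  0.012 ]
 [ 0.5844 -0.2676  0.012 ]
 [ 0.5717 -0.1841  0.012 ]] centre [ 0.61032065 -0.2209023   0.012     ]
size 0.0843799307043439 0.06528313799702816 yaw 0.15742726757167866 0.15200316059339994
```

Emit:
jog_arm(deltas=[0.15,0,-0.25,0,0,0,0.3,0,-0.6,0,0,0,0.3,0,-0.6,0,0,0,0.3,0,-0.6,0,0,0,0.3,0,-0.6,0,0,0])

```text
time: 1.95
tool_pos: [0.611, -0.2226, 0.2308]
tool_rot: [3.139, -0.003, 0.149]
contact_force: [0.8, -0.3, 1.0]
opening: 0.0598
```

Emit:
jog_arm(deltas=[0,0,0,0,0,0,0,0,0,0,0,0])

```text
time: 2.12
tool_pos: [0.6113, -0.2221, 0.2307]
tool_rot: [3.139, -0.003, 0.149]
contact_force: [0.1, -0.4, 0.2]
opening: 0.0596
```

Emit:
jog_arm(deltas=[-0.005,0.01,-0.25,0,0,0.003,-0.005,0.01,-0.5,0,0,0.003,-0.005,0.01,-0.7,0,0,0.003,-0.005,0.01,-0.75,0,0,0.003])

```text
time: 2.45
tool_pos: [0.6091, -0.2199, 0.1506]
tool_rot: [-3.139, 0.003, 0.154]
contact_force: [-0.2, 0.2, -0.9]
opening: 0.0599
```

Emit:
jog_arm(deltas=[0,0,-0.1,0,0,0,0,0,-0.2,0,0,0,0,0,-0.3,0,0,0,0,0,-0.35,0,0,0,0,0,-0.35,0,0,0])

```text
time: 2.87
tool_pos: [0.6101, -0.2202, 0.1166]
tool_rot: [-3.141, 0.002, 0.154]
contact_force: [0.8, -0.1, 0.1]
opening: 0.0597
```

Run:
```python
from h import *
s=robot.observe();print(s["tool_pos"],s["tool_rot"],s["contact_force"],s["time"])
im=robot.read_camera("wrist")[:,:,::-1].copy();cv2.imwrite("pics/w3.png",im)
```

```text
[ 0.61013832 -0.22020978  0.11661905] [-3.14064318e+00  1.50991001e-03  1.54208124e-01] [ 0.76678669 -0.12290383  0.09657903] 2.8667
```

View pics/w3.png

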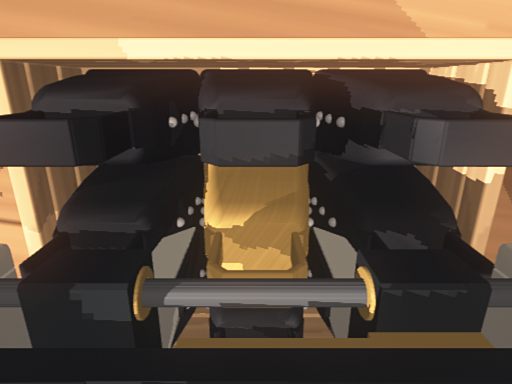

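The loop is centred between the fingers (loop at x 205–308, fingers at about 195 and 315), and there is no contact. The fingertips are level with the bell's top, so I'll go up 4 mm and then close.

Emit:
jog_arm(deltas=[0,0,0.04,0,0,0,0,0,0.04,0,0,0])

```text
time: 3.08
tool_pos: [0.6114, -0.2207, 0.1233]
tool_rot: [3.14, -0.002, 0.154]
contact_force: [-0.4, -0.1, 0.1]
opening: 0.0598
```

Emit:
jog_arm(deltas=[0,0,0,0,0,0,0,0,0,0,0,0,0,0,0,0,0,0,0,0,0,0,0,0,0,0,0,0,0,0], claw=0.3, newtons=35)

```text
time: 3.5
tool_pos: [0.6109, -0.2206, 0.1221]
tool_rot: [3.141, -0.001, 0.154]
contact_force: [0.9, -2.1, 2.9]
opening: 0.0459
```

Emit:
jog_arm(deltas=[0,0,0,0,0,0,0,0,0,0,0,0,0,0,0,0,0,0])

```text
time: 3.75
tool_pos: [0.6108, -0.2206, 0.1221]
tool_rot: [3.141, -0.001, 0.154]
contact_force: [0.6, -1.5, 4.2]
opening: 0.0459
```

Emit:
jog_arm(deltas=[0,0,0.05,0,0,0,0,0,0.12,0,0,0,0,0,0.2,0,0,0,0,0,0.3,0,0,0,0,0,0.4,0,0,0])

```text
time: 4.17
tool_pos: [0.6104, -0.2202, 0.1625]
tool_rot: [-3.141, 0.001, 0.154]
contact_force: [0.8, -0.4, -3.0]
opening: 0.0459
```

Emit:
jog_arm(deltas=[0,0,0.12,0,0,0,0,0,0.25,0,0,0,0,0,0.4,0,0,0,0,0,0.55,0,0,0,0,0,0.7,0,0,0])

```text
time: 4.58
tool_pos: [0.6105, -0.2202, 0.2334]
tool_rot: [3.141, -0.0, 0.154]
contact_force: [0.1, 1.4, -4.0]
opening: 0.0457
```

Emit:
jog_arm(deltas=[0,0,0.15,0,0,0,0,0,0.25,0,0,0,0,0,0.32,0,0,0,0,0,0.35,0,0,0,0,0,0.35,0,0,0])

```text
time: 5.0
tool_pos: [0.6107, -0.2204, 0.2673]
tool_rot: [3.141, -0.001, 0.154]
contact_force: [0.7, 0.7, -3.4]
opening: 0.046
```

Run:
```python
from h import *
s=robot.observe();print(s["tool_pos"],s["tool_rot"],s["contact_force"],s["torque"],s["opening"],s["time"])
S=robot.read_camera("scene")[:,:,::-1].copy();T=robot.read_camera("top")[:,:,::-1].copy()
cv2.imwrite("pics/s4.png",S);cv2.imwrite("pics/t4.png",T)
def crop(im,x0,y0,w,h,k): return cv2.resize(im[y0:y0+h,x0:x0+w],None,fx=k,fy=k,interpolation=cv2.INTER_CUBIC)
a=np.hstack([crop(S,160,150,133,100,3),crop(T,255,110,133,100,3)]);b=np.hstack([crop(S,290,155,67,50,6)[:,:399],crop(T,160,155,67,50,6)[:,:399]])
cv2.imwrite("pics/c4.png",np.vstack([a,b]))
```

```text
[ 0.61068221 -0.22042233  0.26730961] [ 3.14110375e+00 -6.13594998e-04  1.54209199e-01] [ 0.71093395  0.65010363 -3.44917077] [-0.02741098 -0.00616031 -0.02615412] 0.046016310480768104 5.0
```

View pics/c4.png

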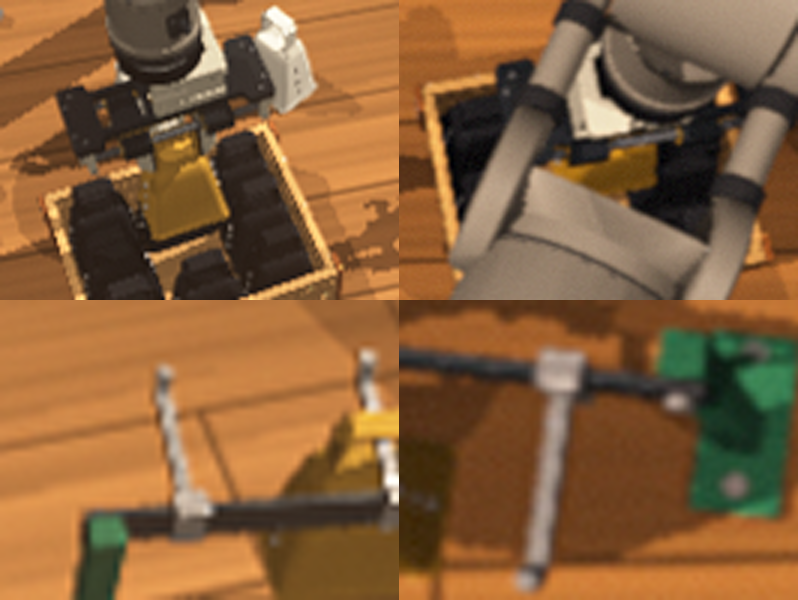

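The bell hangs upright over the crate with its rim about 0.155 up, and the black bells are undisturbed. The hook tip is at scene (317.5,167.5) and top (181.5,201.7), the clamp at scene (322,188.3) and top (186.8,165.8).

Run:
```python
from h import *
ps=robot.camera_params("scene");pt=robot.camera_params("top")
o=-.42
t=tri([(pt,181.5+o,201.7+o),(ps,317.5+o,167.5+o)]);c=tri([(pt,186.8+o,165.8+o),(ps,322+o,188.3+o)])
print("tip",t,onz(pt,181.5,201.7,.203));print("clamp",c,onz(pt,186.8,165.8,.199))
d=onz(pt,186.8,165.8,.199)-onz(pt,181.5,201.7,.203);print("len",np.linalg.norm(d[:2]),"yaw",np.arctan2(d[1],d[0]))
# rail line via hook clamps in top0: three clamps
T=cv2.imread("pics/top0.png");print([onz(pt,u,v,.195).round(4) for u,v in((97,155),(139.5,160.5),(186.8,165.8))])
```

```text
tip (array([0.5131515 , 0.12930987, 0.1992382 ]), [np.float64(1.3226350990907465), np.float64(1.322635099090705)]) [0.51139355 0.12611737 0.203     ]
clamp (array([0.60050787, 0.1154514 , 0.20298968]), [np.float64(0.9601571774980102), np.float64(0.960157177498056)]) [0.60004674 0.11429247 0.199     ]
len 0.08943833621240484 yaw -0.1326011513942444
[array([0.634 , 0.3382, 0.195 ]), array([0.6173, 0.2322, 0.195 ]), array([0.6009, 0.1151, 0.195 ])]
```

Emit:
jog_arm(deltas=[-0.03,0.08,0.1,0,0,0,-0.1,0.23,0.2,0,0,-0.01,-0.2,0.43,0.25,0,0,-0.02,-0.3,0.65,0.25,0,0,-0.035,-0.4,0.87,0.25,0,0,-0.048])

```text
time: 5.52
tool_pos: [0.5699, -0.1322, 0.2922]
tool_rot: [-3.141, -0.0, 0.077]
contact_force: [-0.1, -0.5, -2.9]
opening: 0.0461
```

Emit:
jog_arm(deltas=[-0.1,0.21,0,0,0,-0.01,-0.2,0.42,0,0,0,-0.02,-0.3,0.63,0,0,0,-0.03,-0.4,0.83,0,0,0,-0.04,-0.48,1,0,0,0,-0.05])

```text
time: 5.93
tool_pos: [0.5213, -0.0315, 0.2921]
tool_rot: [-3.141, 0.001, 0.0]
contact_force: [-0.4, 0.2, -3.9]
opening: 0.0459
```

Emit:
jog_arm(deltas=[-0.1,0.21,0,0,0,-0.01,-0.2,0.42,0,0,0,-0.02,-0.3,0.63,0,0,0,-0.03,-0.4,0.83,0,0,0,-0.04,-0.48,1,0,0,0,-0.05])

```text
time: 6.35
tool_pos: [0.4732, 0.0683, 0.2921]
tool_rot: [-3.141, 0.001, -0.078]
contact_force: [1.5, 0.2, -4.0]
opening: 0.0456
```

Emit:
jog_arm(deltas=[-0.1,0.2,0,0,0,-0.01,-0.2,0.38,0,0,0,-0.02,-0.3,0.54,0,0,0,-0.03,-0.38,0.66,0,0,0,-0.04,-0.4,0.72,0,0,0,-0.044])

```text
time: 6.77
tool_pos: [0.4329, 0.1402, 0.2921]
tool_rot: [-3.141, 0.001, -0.146]
contact_force: [-0.1, -0.1, -2.5]
opening: 0.0459
```

Run:
```python
from h import *
import pickle
s=robot.observe();print(s["tool_pos"],s["tool_rot"],s["contact_force"],s["opening"],s["time"])
robot.read_camera("top")
p=robot.camera_params("wrist");im=robot.read_camera("wrist")[:,:,::-1].copy();cv2.imwrite("pics/w5.png",im);pickle.dump(p,open("w5.pkl","wb"))
print(robot.observe()["tool_pos"],proj(p,[.513,.128,.205]),proj(p,[.5536,.1214,.19]))
```

```text
[0.43285257 0.1402008  0.29214732] [-3.14118815e+00  7.22023444e-04 -1.46244710e-01] [-0.14813766 -0.09760057 -2.49737335] 0.04591094995343879 6.7667
[0.43411023 0.13943605 0.29212264] (np.float64(255.071756383546), np.float64(91.55235353271662)) (np.float64(255.93658823602098), np.float64(30.392384092578766))
```

View pics/w5.png

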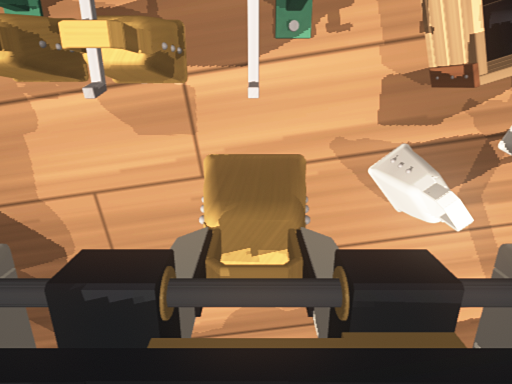

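The hook arm runs straight up the image at x≈253, tip at rows 84–98. The held bell is centred at x≈254, so yaw and lateral alignment look right. I'll measure the hook edges by mask, lower to threading height, and measure again for the height.

Emit:
jog_arm(deltas=[0,0,-0.15,0,0,0,0,0,-0.4,0,0,0,0,0,-0.65,0,0,0,0,0,-0.85,0,0,0,0,0,-1,0,0,0])

```text
time: 7.28
tool_pos: [0.4344, 0.1377, 0.19]
tool_rot: [3.141, 0.002, -0.148]
contact_force: [-0.4, 0.0, -3.2]
opening: 0.046
```

Emit:
jog_arm(deltas=[0,0,0,0,0,0,0,0,0,0,0,0,0,0,0,0,0,0])

```text
time: 7.53
tool_pos: [0.4356, 0.1383, 0.1928]
tool_rot: [-3.141, -0.002, -0.148]
contact_force: [-0.2, -0.2, -3.7]
opening: 0.0458
```

Run:
```python
from h import *
import pickle
s=robot.observe();print(s["tool_pos"],s["tool_rot"],s["contact_force"],s["opening"],s["time"])
p=robot.camera_params("wrist");im=robot.read_camera("wrist")[:,:,::-1].copy();cv2.imwrite("pics/w6.png",im);pickle.dump(p,open("w6.pkl","wb"))
p5=pickle.load(open("w5.pkl","rb"));im5=cv2.imread("pics/w5.png")
print(proj(p,[.513,.128,.205]))
for i,(q,m) in enumerate(((p5,im5),(p,im))):
    h=cv2.cvtColor(m,cv2.COLOR_BGR2HSV);k=cv2.inRange(h,(0,0,120),(180,60,255))
    n,l,st,c=cv2.connectedComponentsWithStats(k)
    for j in range(1,n):
        if st[j][4]>150 and 220<c[j][0]<290:
            print(i,st[j],c[j].round(1)); 
            for r in range(st[j][1],st[j][1]+st[j][3],12 if i==0 else 18):
                xs=np.flatnonzero(l[r]==j); print(r,xs.min(),xs.max(), onz(q,xs.mean()+.0,r,.19).round(4))
b=np.hstack([cv2.resize(a[y:y+75,215:295],None,fx=5,fy=5,interpolation=cv2.INTER_CUBIC) for a,y in((im5,45),(im,85))])
cv2.imwrite("pics/c6.png",np.vstack([b,np.pad(cv2.resize(im,(0,0),fx=.5,fy=.5),((0,0),(0,800-256),(0,0)))]))
```

```text
[0.43564362 0.13829454 0.19278544] [-3.14128250e+00 -1.82910307e-03 -1.47777617e-01] [-0.20423522 -0.1957554  -3.70085933] 0.045847163240317054 7.5333
(np.float64(250.6139137955577), np.float64(102.68752367419125))
0 [ 247    0   12   98 1049] [253.   47.1]
0 247 258 [0.5727 0.121  0.19  ]
12 248 258 [0.5654 0.1217 0.19  ]
24 248 258 [0.5579 0.1229 0.19  ]
36 248 258 [0.5503 0.124  0.19  ]
48 248 258 [0.5426 0.1251 0.19  ]
60 248 258 [0.5346 0.1263 0.19  ]
72 248 258 [0.5265 0.1275 0.19  ]
84 249 249 [0.5187 0.1317 0.19  ]
96 248 258 [0.5098 0.13   0.19  ]
1 [ 238    0   19  114 2075] [247.3  55.9]
0 238 256 [0.5532 0.1235 0.19  ]
18 238 256 [0.5466 0.1246 0.19  ]
36 239 256 [0.5397 0.1254 0.19  ]
54 239 256 [0.5327 0.1265 0.19  ]
72 239 256 [0.5255 0.1277 0.19  ]
90 240 256 [0.5179 0.1286 0.19  ]
108 238 256 [0.5102 0.1303 0.19  ]
```

View pics/c6.png

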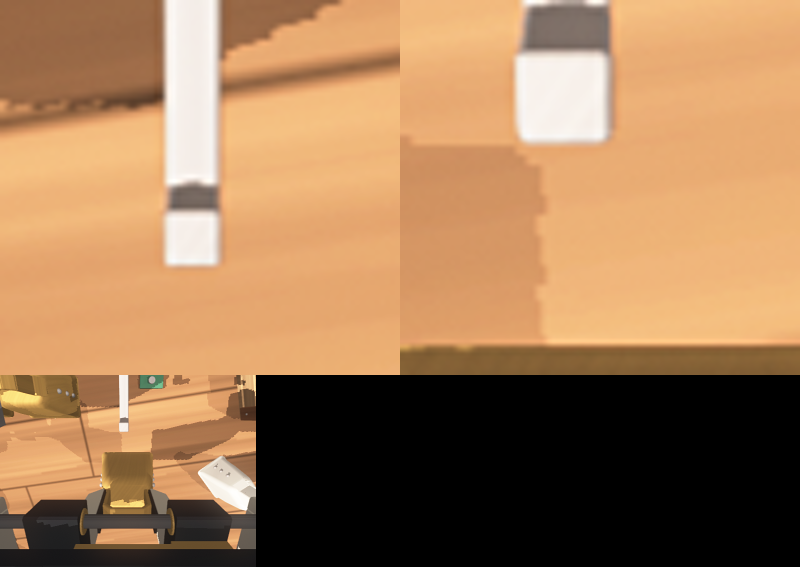

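Both crops show the tip's top face: centre at w5 (253.0,92.4) and w6 (247.1,103.9), with the arm clear behind it.

Run:
```python
from h import *
import pickle
p5,p6=[pickle.load(open(f"w{i}.pkl","rb")) for i in (5,6)]
t,e=tri([(p5,253.0,92.4),(p6,247.1,103.9)]);print("tip",t,e,onz(p5,253,92.4,.205),onz(p6,247.1,103.9,.205))
for z in (.2,.205): print(z, onz(p6,247.1,103.9,z))
y=-.145;u=np.array([np.cos(y),np.sin(y)]);n=np.array([-u[1],u[0]])
tp=onz(p6,247.1,103.9,.205)[:2];seat=tp+.042*u;print("seat",seat)
T=robot.observe()["tool_pos"];print("tool rel seat (along,across)",(T[:2]-seat)@u,(T[:2]-seat)@n)
for P in((.5503,.124),(.5532,.1235)): print("arm pt rel seat across",(np.array(P)-seat)@n)
# bell loop vs tool: body edges in w6 at bell's top front edge
m=brass(cv2.imread("pics/w6.png"));l=[np.flatnonzero(m[r,180:330])[[0,-1]]+180 for r in (160,170,240,250)];print(l)
```

```text
tip [0.51260952 0.12955724 0.2024993 ] [np.float64(0.015261561687792356), np.float64(0.015261561687826837)] [0.51264921 0.12952436 0.205     ] [0.51273924 0.12949364 0.205     ]
0.2 [0.51249849 0.12964499 0.2       ]
0.205 [0.51273924 0.12949364 0.205     ]
seat [0.55429849 0.12342496]
tool rel seat (along,across) -0.11953955461661281 -0.0023372815515072306
arm pt rel seat across -8.742686643595774e-06
arm pt rel seat across -8.446759341926506e-05Traceback (most recent call last):
  File "<stdin>", line 11, in <module>
IndexError: index 0 is out of bounds for axis 0 with size 0
```

Emit:
jog_arm(deltas=[0.06,0.015,0,0,0,0,0.2,0,0,0,0,0,0.35,-0.03,0,0,0,0,0.5,-0.05,0,0,0,0,0.6,-0.065,0,0,0,0])

```text
time: 8.0
tool_pos: [0.4968, 0.132, 0.1927]
tool_rot: [-3.141, -0.003, -0.147]
contact_force: [0.0, 0.3, -3.6]
opening: 0.0454
```

Emit:
jog_arm(deltas=[0,0,0,0,0,0,0,0,0,0,0,0])

```text
time: 8.17
tool_pos: [0.4947, 0.1321, 0.1918]
tool_rot: [3.141, 0.0, -0.148]
contact_force: [-1.2, 0.1, -3.3]
opening: 0.0456
```

Emit:
jog_arm(deltas=[0.08,-0.012,0.005,0,0,0,0.2,-0.03,0.005,0,0,0,0.32,-0.047,0.005,0,0,0,0.44,-0.064,0.005,0,0,0,0.54,-0.079,0.005,0,0,0])

```text
time: 8.58
tool_pos: [0.5492, 0.1242, 0.1925]
tool_rot: [3.142, -0.0, -0.147]
contact_force: [-0.3, -0.1, -2.8]
opening: 0.0457
```

Emit:
jog_arm(deltas=[0.03,-0.004,0,0,0,0,0.05,-0.008,0,0,0,0,0.05,-0.008,0,0,0,0])

```text
time: 8.83
tool_pos: [0.5534, 0.1235, 0.1921]
tool_rot: [3.141, 0.001, -0.147]
contact_force: [-0.4, -0.4, -3.7]
opening: 0.0455
```

Run:
```python
from h import *
s=robot.observe();print(s["tool_pos"],s["tool_rot"],s["contact_force"],s["opening"],s["time"])
S=robot.read_camera("scene")[:,:,::-1].copy();W=robot.read_camera("wrist")[:,:,::-1].copy()
cv2.imwrite("pics/c7.png",np.hstack([cv2.resize(S[130:230,270:370],(400,400),interpolation=cv2.INTER_CUBIC),cv2.resize(W[180:310,190:320],(400,400),interpolation=cv2.INTER_CUBIC)]))
```

```text
[0.55337341 0.12345189 0.19213556] [ 3.14142218e+00  5.52575479e-04 -1.47286236e-01] [-0.41548014 -0.3530801  -3.72247968] 0.045498356691062516 8.8333
```

View pics/c7.png

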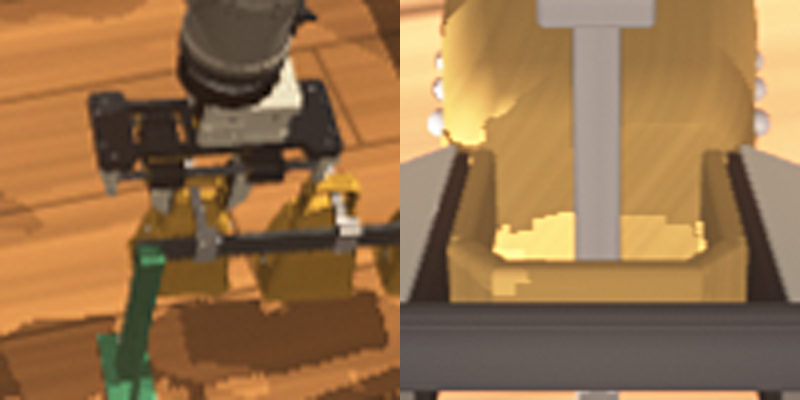

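The hook arm passes through the loop, centred in the opening (crop right: arm x 575–620, loop x 455–745). Next I'll lower it slowly.

Emit:
jog_arm(deltas=[0,0,-0.05,0,0,0,0,0,-0.1,0,0,0,0,0,-0.14,0,0,0,0,0,-0.17,0,0,0,0,0,-0.18,0,0,0])

```text
time: 9.35
tool_pos: [0.5531, 0.1234, 0.1733]
tool_rot: [3.141, 0.001, -0.147]
contact_force: [0.1, 0.8, -3.7]
opening: 0.046
```

Emit:
jog_arm(deltas=[0,0,-0.01,0,0,0,0,0,-0.02,0,0,0,0,0,-0.02,0,0,0])

```text
time: 9.6
tool_pos: [0.5536, 0.1234, 0.1721]
tool_rot: [3.141, 0.0, -0.147]
contact_force: [-0.3, -0.1, -4.5]
opening: 0.046
```

Emit:
jog_arm(deltas=[0,0,-0.01,0,0,0,0,0,-0.02,0,0,0,0,0,-0.02,0,0,0])

```text
time: 9.85
tool_pos: [0.5536, 0.1234, 0.1701]
tool_rot: [3.141, 0.0, -0.147]
contact_force: [-0.0, -0.3, -3.4]
opening: 0.0458
```

Emit:
jog_arm(deltas=[0,0,-0.005,0,0,0,0,0,-0.01,0,0,0,0,0,-0.01,0,0,0])

```text
time: 10.1
tool_pos: [0.5537, 0.1234, 0.1699]
tool_rot: [-3.142, -0.001, -0.147]
contact_force: [-1.2, -0.8, 3.5]
opening: 0.0455
```

Seated: the vertical force changed sign at TCP z = 0.170, as predicted. Releasing.

Emit:
jog_arm(deltas=[0,0,0,0,0,0,0,0,0,0,0,0,0,0,0,0,0,0,0,0,0,0,0,0,0,0,0,0,0,0], claw=0.65)

```text
time: 10.52
tool_pos: [0.5537, 0.1234, 0.1692]
tool_rot: [3.142, -0.0, -0.147]
contact_force: [0.9, -0.1, 0.0]
opening: 0.0592
```

Emit:
jog_arm(deltas=[0,0,0.05,0,0,0,0,0,0.12,0,0,0,0,0,0.25,0,0,0,0,0,0.4,0,0,0,0,0,0.6,0,0,0])

```text
time: 10.93
tool_pos: [0.5532, 0.1234, 0.2296]
tool_rot: [3.141, 0.002, -0.147]
contact_force: [0.7, 0.1, -1.0]
opening: 0.0593
```

Emit:
jog_arm(deltas=[0,0,0.2,0,0,0,0,0,0.4,0,0,0,0,0,0.7,0,0,0,0,0,1,0,0,0,0,0,1,0,0,0])

```text
time: 11.35
tool_pos: [0.5555, 0.1236, 0.3366]
tool_rot: [-3.139, -0.012, -0.147]
contact_force: [0.1, 0.0, 0.3]
opening: 0.0595
```

Emit:
jog_arm(deltas=[-0.3,-0.1,0,0,0,0,-0.6,-0.3,0,0,0,0,-0.9,-0.6,0,0,0,0,-0.9,-0.9,0,0,0,0,-0.9,-0.9,0,0,0,0])

```text
time: 11.77
tool_pos: [0.4623, 0.0299, 0.3302]
tool_rot: [3.139, -0.002, -0.15]
contact_force: [0.3, 0.5, 0.8]
opening: 0.0596
```

Emit:
jog_arm(deltas=[0,0,0,0,0,0,0,0,0,0,0,0,0,0,0,0,0,0,0,0,0,0,0,0,0,0,0,0,0,0])

```text
time: 12.18
tool_pos: [0.4638, 0.0341, 0.329]
tool_rot: [3.142, 0.0, -0.146]
contact_force: [0.3, -0.1, -0.3]
opening: 0.0595
```

Run:
```python
from h import *
s=robot.observe();print(s["tool_pos"],s["contact_force"],s["opening"],s["time"])
S=robot.read_camera("scene")[:,:,::-1].copy();T=robot.read_camera("top")[:,:,::-1].copy()
for i in range(10): S2=robot.read_camera("scene")[:,:,::-1].copy()
S0=cv2.imread("pics/scene0.png");T0=cv2.imread("pics/top0.png")
for a,b,n in((S,S2,"still"),):
    print(n,cv2.absdiff(a,b)[140:220,280:410].max())
for im in (S0,S2,T0,T):
    n,l,st,c=cv2.connectedComponentsWithStats(brass(im)); print([(st[i][4],c[i].round(1)) for i in range(1,n) if st[i][4]>60])
f=lambda im,x,y,w,h:cv2.resize(im[y:y+h,x:x+w],(400,300),interpolation=cv2.INTER_CUBIC)
cv2.imwrite("pics/c8.png",np.vstack([np.hstack([f(S2,165,175,110,82),f(S2,290,150,110,82)]),np.hstack([f(T,255,115,130,98),f(T,75,130,130,98)])]))
```

```text
[0.4638142  0.03411748 0.3290297 ] [ 0.29079835 -0.11784281 -0.29940501] 0.05945625012974943 12.1833
still 34
[(np.int32(87), array([383.5, 176.4])), (np.int32(92), array([351. , 178.1])), (np.int32(259), array([222. , 225.9]))]
[(np.int32(91), array([383.3, 176.7]))]
[(np.int32(423), array([318. , 168.9])), (np.int32(479), array([104.7, 181.3])), (np.int32(495), array([147.4, 187. ]))]
[(np.int32(371), array([101.6, 180.7]))]
```

View pics/c8.png

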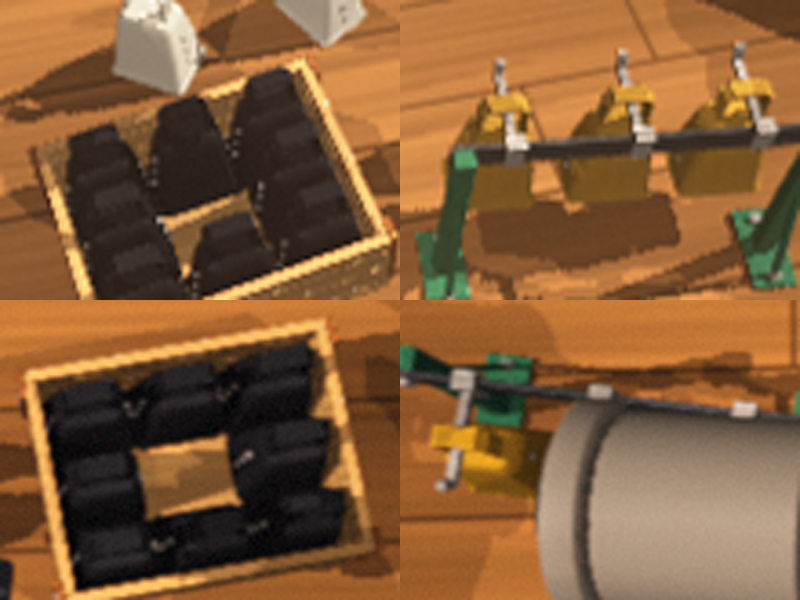

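All three brass bells hang alike on the rail (crop top right), and the eight black bells stand in place around the empty slot. A pixel difference of 34 leaves stillness unsettled, so I'll check over time and then hand in.

Run:
```python
from h import *
for i in range(40): robot.read_camera("top")
g=[robot.read_camera("scene")[:,:,::-1].astype(float) for i in range(14)]
for n,(a,b,c,d) in {"bell":(160,208,300,328),"wood":(220,260,300,340)}.items():
    print(n,[round(np.abs(x-g[0])[a:b,c:d].mean(),2) for x in g[1:]])
# black bells and hung bells: crate and rail patches against the start picture (optical shift)
S0=cv2.cvtColor(cv2.imread("pics/scene0.png"),cv2.COLOR_BGR2GRAY).astype(np.float32);S=cv2.cvtColor(g[-1].astype(np.uint8),cv2.COLOR_BGR2GRAY).astype(np.float32)
for n,(a,b,c,d) in {"left col":(210,265,182,208),"right col":(195,250,230,262),"hung mid":(165,208,338,362),"hung far":(165,205,366,392)}.items():
    print(n,cv2.phaseCorrelate(S0[a:b,c:d],S[a:b,c:d],cv2.createHanningWindow((d-c,b-a),cv2.CV_32F)))
s=robot.observe();print(s["time"],s["contact_force"])
```

```text
bell [np.float64(0.79), np.float64(0.79), np.float64(0.81), np.float64(0.87), np.float64(0.85), np.float64(0.74), np.float64(0.77), np.float64(0.78), np.float64(0.78), np.float64(0.84), np.float64(0.84), np.float64(0.74), np.float64(0.81)]
wood [np.float64(0.69), np.float64(0.7), np.float64(0.71), np.float64(0.72), np.float64(0.7), np.float64(0.72), np.float64(0.7), np.float64(0.7), np.float64(0.7), np.float64(0.7), np.float64(0.71), np.float64(0.69), np.float64(0.73)]
left col ((0.5249499612818145, -0.04875403887158569), 0.95593961727472)
right col ((-0.2555010821702197, 0.052508764597035906), 0.8519238745172818)
hung mid ((-0.12076209446464325, 0.6087093470756599), 0.8830766567477474)
hung far ((0.5215823422857095, 0.018507974560868945), 0.9242116413734577)
15.4833 [-0.36649725  0.01985119 -0.22317388]
```

Nothing is moving beyond camera noise, and all shifts are under 1 px (about 4 mm). Handing in.

```bash
python3 -c "
from cell import robot
print(robot.hand_in())"
```

```text
the job is handed in; nothing more can be done
None
```

The brass bell is out of the crate and hanging by its loop on the empty hook. I handed the job in at about 15.5 s; no verdict was reported.

**What I did:** I located the bell and hook with the wrist camera and gripped the two sides of the loop at 35 N. I drew the bell straight up, upright, passed the loop over the hook tip, and lowered it until the force showed contact at TCP z = 0.170 m. Then I opened the gripper and backed away.

**Last checks:**
- **Hanging:** the new bell hangs like the other two, and its image patch changes over time only about as much as a still patch of table (0.8 against 0.7), so it is still.
- **Other bells:** all eight black bells stand around the empty slot, and the patches checked (the two outer columns of black bells and the two hung bells) shifted by less than 1 px, about 4 mm. The two middle black bells I checked only by eye.
- **Robot:** the gripper is clear and the force reading is about zero.

**Disagreements:** the measured heights were slightly off the given ones. The loop top came out at 150 mm against 146, and the hook tip at 202.5 mm against 205. My first motion check, a peak pixel difference of 34, was inconclusive, so I repeated it over a longer time.

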